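# Load the jar tray and lock it in the orbital shaker

## Task

Mix these samples: put every sample jar upright into a compartment of its own in the steel carrying tray, and slide the loaded tray by its handle under the side rails of the orbital shaker until it is fully home against the back stop. The locking screw at the mouth of the left rail bars the way, so unscrew it first: it has a left-hand thread (the shaking would work a normal one loose), so it comes up when turned clockwise seen from above; once the tray is home screw it all the way down again, counter-clockwise, so that its pin holds the tray. Only then switch the shaker on by pressing the near end of its rocker down. Do not knock over the glass beaker behind.

Things in the scene. Friction and masses are not known exactly. Their poses are not given: they have to be found in the camera images.
- tray_grip (a point): centre of the tray's handle: a black bar 124 mm long (x), 16 mm wide (y) and 16 mm high above the middle of the tray, on thin posts at x = +-50 mm; 104 mm above the tray's underside. x runs along the bar, which is the tray's sliding direction; z is up. The tray (0.3 to 0.5 kg) is the same turned by half a turn. At the start the bar lies roughly along the robot's y.
- tray: loose steel jar tray; origin under its middle, axes as tray_grip. Floor 152 mm (x) by 236 mm (y), 4 mm thick; the outer 32 mm at each y side is a bare flat runner that goes under a rail. Four compartments, 54 x 54 mm inside, walls 34 mm above the floor and 3 mm thick, centred at x = +-45, y = +-55 mm. The strip under the bar stays empty.
- shaker: fixed orbital shaker, white housing 270 x 226 mm, 44 mm high, aluminium platform above it; origin under dock, axes as dock. Platform top 62 mm above the bench, flat, x = -135 to +87 mm, y = +-129 mm. Console with rocker in front of it, lower than the platform.
- dock (a point): on the platform's top, where the underside centre of the tray lies when home; tray_grip is then 104 mm above it. x = the direction of sliding in (away from the robot), y left, z up. Stop bar's face at x = +76 mm. Rails x = -101 to +86 mm: side faces at y = +-121 mm (3 mm play), lips over the runners from |y| = 104 mm outward, undersides 9 mm above the platform.
- mouth (a point): point 182 mm before dock on the sliding axis, at platform height, axes as dock: with the tray's underside centre here or nearer, the leading 30 mm of the tray can be set down level on the platform's front edge between guide walls that flare outward, just before the rails' lips begin. From here the tray slides in straight along x.
- knob_grip (a point): centre of the locking screw's round black knob, 36 mm in diameter, 35 mm high, vertical axis, at x = -82, y = +112 mm of dock, 72 mm above the platform when screwed down. Its 8 mm pin goes down through the left rail's lip, 2 mm behind the tray when home. The nearest jar aboard is then 68 mm from the axis (towards +x, -y of dock), as high as the knob: open the fingers little there.
- lock_knob (a joint): turn of the locking screw in rad, 0 to 3.6: 0 = screwed fully down (pin on the platform, bars the slot), growing as the knob is turned CLOCKWISE seen from above (left-hand thread, 2.6 mm up per rad; friction 0.06 N m). The pin clears the 4 mm runner from 2 rad; take it to 2.4 or more before sliding the tray. Starts near 0, stays where it is left.
- rocker_near (a point): top of the near end of the black rocker switch (42 mm along x, 24 mm wide) in its off position, on the console; 58 mm above the bench, at x = -177, y = -60 mm of dock. A fixed point. Pressed vertically here the rocker goes down about 5 mm with some 3 N and stays. Keep a wide gripper across (along dock y) to clear the tray behind it.
- rocker (a joint): rocker angle in rad: 0 = off (near end up), 0.4 = on (near end fully down); stays where it is put.
- jar_1_mid (a point): cylindrical plastic sample jar with a screw lid, body 45 mm wide, lid (red) 48 mm wide and 14 mm high, 72 mm tall in all; loose, standing on the bench at the start. In a compartment only its upper 38 mm are above the walls: hold it near the lid. The point is on its axis half-way up; z is up the jar. Any jar may go in any compartment. May be absent (None).
- jar_2_mid (a point): cylindrical plastic sample jar with a screw lid, body 45 mm wide, lid (blue) 48 mm wide and 14 mm high, 72 mm tall in all; loose, standing on the bench at the start. In a compartment only its upper 38 mm are above the walls: hold it near the lid. The point is on its axis half-way up; z is up the jar. Any jar may go in any compartment. May be absent (None).
- jar_3_mid (a point): cylindrical plastic sample jar with a screw lid, body 45 mm wide, lid (red) 48 mm wide and 14 mm high, 72 mm tall in all; loose, standing on the bench at the start. In a compartment only its upper 38 mm are above the walls: hold it near the lid. The point is on its axis half-way up; z is up the jar. Any jar may go in any compartment. May be absent (None).
- jar_4_mid (a point): cylindrical plastic sample jar with a screw lid, body 45 mm wide, lid (blue) 48 mm wide and 14 mm high, 72 mm tall in all; loose, standing on the bench at the start. In a compartment only its upper 38 mm are above the walls: hold it near the lid. The point is on its axis half-way up; z is up the jar. Any jar may go in any compartment. May be absent (None).
- beaker: glass beaker, 53 mm wide, 71 mm tall, at the back of the bench; a bystander, to be left standing. Origin at the centre of its underside.
Things that resemble listed ones, but are neither listed nor needed, are in the scene too. Leave any yellow look-alike of the part that bears jar_4_mid alone.

How it is judged:
By the outcome, as a careful person would: the job done as asked, in the order asked, and still so for the second after the job is handed in, with the robot touching nothing.
Of jar_1, jar_2, jar_3, jar_4 only 2 to 4 are there at a start; the rules pass over those that are not, and their reading is None.
At some moment in a run one of tray may be knocked a few centimetres aside while the robot is not near it.
Once in a run the grip may slacken for a moment while it holds something.
It also fails if it takes over 210 s, if anything falls off the work surface, if the arm or the gripper's body presses on something with over 40 N, if the wrist force passes 120 N, or if a joint passes its speed limit or range.

## Robot

A 6-joint arm with a two-finger parallel gripper is mounted at the origin on a cart in front of the work surface, level with it; the furniture and walls round the work are solid. World frame = base frame: x ahead of the robot, y to its left, z up, the work surface at z = 0. Lengths are in m, angles in rad, forces in N, time in s.
With the tool pointing down it reaches from about 0.325 to 0.875 m from the base axis. Payload 4.4 kg.
Tool frame: the origin (TCP) lies on the centre line of the jaws, within the pads' length; the fingertips stand 17 mm ahead of it and the grasp point (between the pads) lies 2 mm behind it; z points along the fingers, y is the line along which they close (so a half turn about z gives the same grasp; the last joint's range is limited). The gripper opens to 85 mm and grips with 20 to 120 N. Pads are 22 mm wide; open, the fingers measure 114 mm over their backs; the gripper's body (76 mm by 85 mm) begins 54 mm behind the grasp point. The pads swing forward as they close: fully open they stand 13 mm farther back than shut.
Start: joints at [1.026, 0.207, 1.542, -0, 1.393, -0.15], TCP at [0.221, 0.531, 0.248] pointing down, gripper open.
Joint ranges: [-2.73, 2.73], [-0.86, 2.22], [0.23, 2.46], [-1.11, 4.25], [0.08, 2.63], [-2.82, 2.82]. Speed limits (rad/s): [2.79, 2.79, 3.14, 3.14, 3.14, 3.14].

## Interface

Orientations are given as a unit quaternion [w, x, y, z].
In Python, from cell import bot, viewer, workorder gives the robot as it stands.
- The arm moves only by the tool step_arm, never from a script. Its argument "increments" is a list of rows, each a list of 6 numbers: the shift along the tool's x, y, z in cm, then the turn, a rotation vector about the tool's x, y, z in rad. A call has 1 to 5 rows; each row shifts and turns the commanded pose from where the row before left it, along the tool's axes as they then stand; what a row does not reach is not made up. A row lasts 1/8 s, in which the tool goes at most 62.5 mm and 10.7 degrees, less where a joint would pass 70% of its speed; a pose out of reach is approached as far as the arm can. A call with a gripper value outside its range is refused whole. "jaw" is the finger opening in cm, from 0 to 8.54, set as the call begins (left out, the last holds). The fingers move at their own pace and stop on an object; the grip force is fixed at half the most. Time passes only in rows, so rows that do not move let the fingers close. It gives the time, the measured TCP pose, the force, the opening and the grip force at its end, in the units of the state.
- bot.get_state(): the state, without advancing time (a new reading comes with each control period).
- viewer.get_image(name): name is "scene" or "top" or "wrist"; returns a dict with "color" (480x640x3 uint8, red, green, blue), "mtx" (3x3 intrinsics, pixels), "pose" (4x4, takes a point from camera to world coordinates); the wrist camera has in their place "mount" (4x4, takes a point from camera to tool coordinates, whose origin is the TCP and whose axes are the flange's). Camera axes: x right, y down, z forward; pixel columns grow to the right and rows downward; lengths in m; the calibration is good to about 2 mm. A picture is of the moment at which its call begins: read the wrist's pose just before it. There is no depth.
- workorder.finish_job(): hands the job in; it is judged then, once.
The state is a dict: "t": time; "joint_pos": joint angles; "dq": joint speeds; "effort": joint torques, N m; "ee_pos": TCP position; "ee_rot": TCP orientation; "contact_force": force on the tool from outside, world axes, zero at the start; "moment": the same for the moment, N m; "finger_gap": opening from 0.0 (shut) to 1.0 (fully open); "grasp_force": force on a finger pad.
Only numpy, scipy, OpenCV 4.12 (cv2) and the standard library are available. Lean on these libraries where they do the work, as an engineer would, in place of code of your own. Each camera call takes 0.05 s, during which the arm holds its last target. There are 200 camera calls.

## Working session

There is one attempt and no reset: what is moved stays moved. The work goes in short steps, Python scripts to look and compute and a tool call to move; the robot and the scene stay as the last step left them, time stands still between calls to the robot, and variables do not carry over. Pictures are saved under pics/ and viewed, at most 14 in all, crops included, and the job is handed in when it is done.

Besides the shell and the picture viewer there is one more tool, called by a JSON object that holds its "fn" and its "kwargs", one argument or row to a line. step_arm: Moves the arm, as the interface text tells. Its arguments: {"type":"object","properties":{"increments":{"type":"array","items":{"type":"array","items":{"type":"number"}}},"jaw":{"type":"number"}},"required":["increments"]}

```bash
ls; mkdir -p pics
python3 - <<'E'
from cell import bot, viewer, workorder
import cv2,numpy as np
s=bot.get_state(); print(s)
for n in("scene","top"):
    im=viewer.get_image(n); cv2.imwrite(f'pics/{n}0.png',im["color"][...,::-1]); print(n,im["mtx"].round(1).tolist(),im["pose"].round(4).tolist())
im=viewer.get_image("wrist");print(im["mtx"].tolist(),im["mount"].tolist())
E
```

```text
pics
{'t': 0.0, 'joint_pos': array([ 1.02651268e+00,  2.07415473e-01,  1.54297584e+00, -1.53197901e-05,
        1.39349139e+00, -1.50496410e-01]), 'dq': array([-0.00025421,  0.00065119,  0.00037356,  0.00098022, -0.00054127,
        0.00092537]), 'effort': array([-8.63584755e-04, -3.83035862e+01, -2.91593564e+01, -1.65205633e-04,
        1.05984180e-02, -7.44540813e-06]), 'ee_pos': array([0.22025394, 0.53035832, 0.2471179 ]), 'ee_rot': array([-3.82731024e-04,  1.95622456e-01,  9.80678614e-01, -1.07919558e-03]), 'contact_force': array([-0.22630296,  0.02933893, -0.05168342]), 'moment': array([ 0.007738  ,  0.01008351, -0.00115271]), 'grasp_force': 0.0, 'finger_gap': 1.000898340039229}
scene [[595.9, 0.0, 327.7], [0.0, 595.9, 250.8], [0.0, 0.0, 1.0]] [[0.5021, -0.3718, 0.7808, -0.7179], [-0.8648, -0.2236, 0.4496, -0.8756], [0.0074, -0.901, -0.4337, 0.8156], [0.0, 0.0, 0.0, 1.0]]
top [[450.4, 0.0, 322.4], [0.0, 450.4, 246.7], [0.0, 0.0, 1.0]] [[-0.0072, -0.9911, 0.1332, 0.3601], [-0.9999, 0.009, 0.0133, -0.1516], [-0.0143, -0.1331, -0.991, 1.4898], [0.0, 0.0, 0.0, 1.0]]
[[420.55167248701264, 0.0, 322.6757416790373], [0.0, 420.55167248701264, 242.20418225140506], [0.0, 0.0, 1.0]] [[0.0002389191637860846, -0.9469730700451705, -0.3213128499248938, 0.082074497659731], [0.9999997064792013, -7.660322168933663e-06, 0.000766148047044375, 0.0016423937784615372], [-0.000727982928166178, -0.3213129386603402, 0.9469727902586811, -0.12511205241223008], [0.0, 0.0, 0.0, 1.0]]
```

View pics/top0.png

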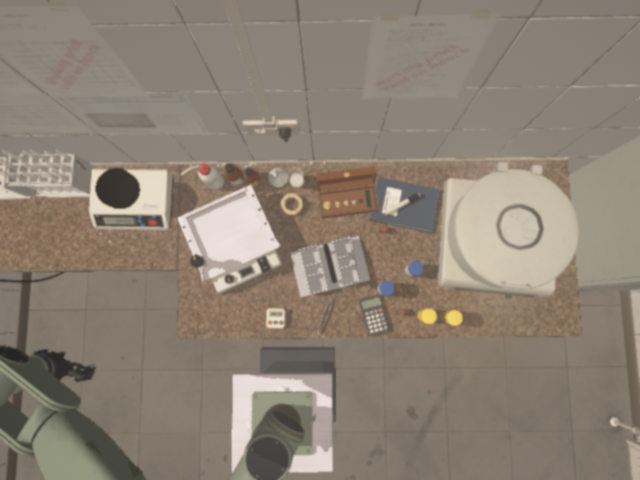

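View pics/scene0.png

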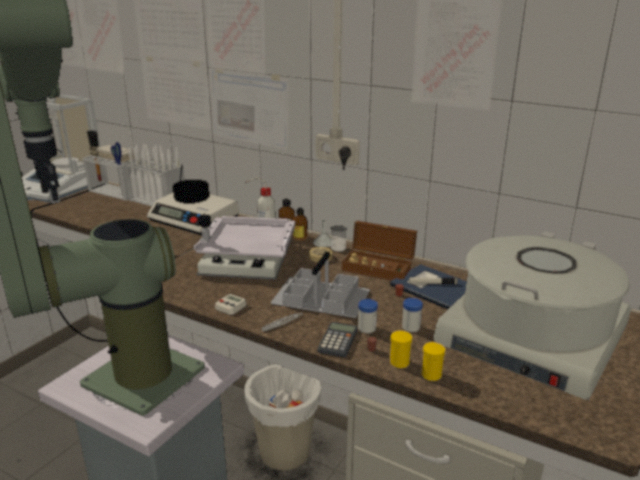

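```bash
python3 - <<'E'
import cv2
a=cv2.imread('pics/top0.png')[178:348,175:435]
cv2.imwrite('pics/c1.png',cv2.resize(a,None,fx=3,fy=3,interpolation=cv2.INTER_CUBIC))
E
cat > h.py <<'E'
import numpy as np, cv2
from scipy.spatial.transform import Rotation as R
from cell import bot, viewer
def rot(q): return R.from_quat(np.r_[q[1:],q[0]])
def cam(n):
    if n=="wrist":
        s=bot.get_state(); im=viewer.get_image(n); T=np.eye(4); T[:3,:3]=rot(s["ee_rot"]).as_matrix(); T[:3,3]=s["ee_pos"]
        return im["color"][...,::-1],im["mtx"],T@im["mount"]
    im=viewer.get_image(n); return im["color"][...,::-1],im["mtx"],im["pose"]
def p2w(K,P,uv,z):
    d=P[:3,:3]@np.linalg.solve(K,[*uv,1.]); o=P[:3,3]; return o+d*(z-o[2])/d[2]
def w2p(K,P,X):
    c=np.linalg.inv(P)@np.r_[X,1]; c=K@c[:3]; return c[:2]/c[2]
def down(yaw): # tool pointing down, tool y axis (closing) at angle yaw from world x
    c,s=np.cos(yaw),np.sin(yaw); y=np.array([c,s,0]); z=np.array([0,0,-1.]); return R.from_matrix(np.c_[np.cross(y,z),y,z])
def plan(X,yaw):
    """shift in tool axes (cm) and turn to target from present measured pose"""
    s=bot.get_state(); r=rot(s["ee_rot"]); out=[]
    for k in (0,np.pi):
        t=down(yaw+k); rv=(r.inv()*t).as_rotvec(); out.append((abs(np.linalg.norm(rv)),rv))
    out.sort(key=lambda a:a[0])
    d=r.inv().apply(np.array(X)-s["ee_pos"])*100
    print("pos",s["ee_pos"].round(4),"q6",s["joint_pos"][5].round(2),"d_tool cm",d.round(2),"turn",out[0][1].round(3),"or",out[1][1].round(3))
def yaw(): 
    y=rot(bot.get_state()["ee_rot"]).as_matrix()[:,1]; return np.arctan2(y[1],y[0])
E
```

```text
(no output)
```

View pics/c1.png

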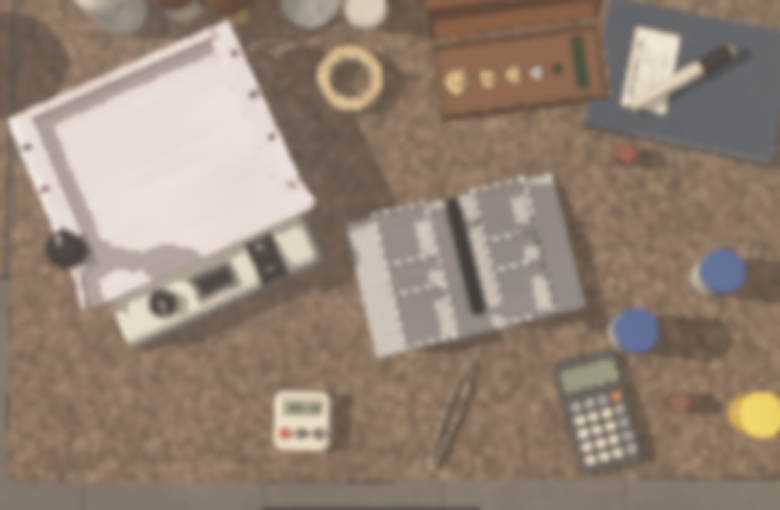

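Run:
```python
from h import *
im,K,P=cam("top")
f=lambda u,v,z:p2w(K,P,(175+u/3-.33,178+v/3-.33),z)
k=f(66,245,.15);r=f(263,268,.058);print("knob",k,"rock",r,np.hypot(*(k-r)[:2]),np.hypot(95,172))
v=(k-r)[:2];th=np.arctan2(v[1],v[0])-np.arctan2(172,95);print(np.degrees(th))
c=[f(*a,.075) for a in((10,122),(225,22),(315,203),(82,305))];print(np.round(c,3)); 
print(np.degrees(np.arctan2(*(c[0]-c[3])[1::-1])),np.degrees(np.arctan2(*(c[1]-c[2])[1::-1])))
a,b=f(455,200,.112),f(478,312,.112);print("handle",a,b,np.linalg.norm(a-b),np.degrees(np.arctan2(*(a-b)[1::-1])))
for p in((722,271),(636,330)):print("jar",f(*p,.072))
for p in((760,412),):print("yellow",f(*p,.072))
print(yaw())
```

```text
knob [0.50530998 0.24415921 0.15      ] rock [0.4888299  0.05995715 0.058     ] 0.18493780034405283 196.49173010587495
23.800499205247295
[[0.646 0.331 0.075]
 [0.754 0.101 0.075]
 [0.556 0.003 0.075]
 [0.45  0.248 0.075]]
22.899911942426808 26.406674210608763
handle [ 0.55252536 -0.14533635  0.112     ] [ 0.43720307 -0.16779097  0.112     ] 0.11748803977238816 11.018303711251008
jar [ 0.48035099 -0.42459314  0.072     ]
jar [ 0.41936828 -0.33294598  0.072     ]
yellow [ 0.33385497 -0.45873055  0.072     ]
1.176987842530693
```

Run:
```python
from h import *
plan([.5,.24,.26],2.05)
```

```text
pos [0.2204 0.5306 0.2475] q6 -0.15 d_tool cm [-36.97 -16.11  -1.23] turn [-0.001 -0.001 -0.873] or [-1.000e-03  2.000e-03  2.269e+00]
```

{"fn": "step_arm", "kwargs": {
  "increments": [
    [-5.2,-2.3,-0.2,0,0,0],
    [-5.2,-2.3,-0.2,0,0,0],
    [-5.2,-2.3,-0.2,0,0,0],
    [-5.2,-2.3,-0.2,0,0,0],
    [-5.2,-2.3,-0.2,0,0,0]
  ]
}}

```text
t: 0.82
ee_pos: [0.4175, 0.3236, 0.2583]
ee_rot: [0.0, 0.196, 0.981, 0.0]
contact_force: [0.3, 1.1, -0.4]
finger_gap: 1.002
grasp_force: 0.0
```

{"fn": "step_arm", "kwargs": {
  "increments": [
    [-5.2,-2.3,-0.2,0,0,0],
    [-5.2,-2.3,0,0,0,0],
    [0,0,0,0,0,-0.17],
    [0,0,0,0,0,-0.17],
    [0,0,0,0,0,-0.17]
  ]
}}

```text
t: 1.45
ee_pos: [0.495, 0.2422, 0.2599]
ee_rot: [-0.0, -0.06, 0.998, -0.0]
contact_force: [-1.1, 0.5, -0.6]
finger_gap: 1.001
grasp_force: 0.0
```

{"fn": "step_arm", "kwargs": {
  "increments": [
    [0,0,0,0,0,-0.17],
    [0,0,0,0,0,-0.17],
    [0,0,0,0,0,0]
  ],
  "jaw": 6
}}

```text
t: 1.82
ee_pos: [0.4948, 0.2426, 0.26]
ee_rot: [-0.0, -0.225, 0.974, -0.0]
contact_force: [0.2, -0.4, 1.2]
finger_gap: 0.7
grasp_force: 0.0
```

Run:
```python
from h import *
im,K,P=cam("wrist"); cv2.imwrite('pics/w1.png',im); np.save('w1.npy',P)
plan([.5,.24,.26],2.05);print(w2p(K,P,[.505,.244,.15]))
```

```text
pos [0.4949 0.2426 0.2601] q6 -1.73 d_tool cm [-0.35 -0.46  0.01] turn [ 0.    -0.    -0.026] or [-1.000e-03 -0.000e+00  3.116e+00]
[316.11504367 259.52496232]
```

View pics/w1.png

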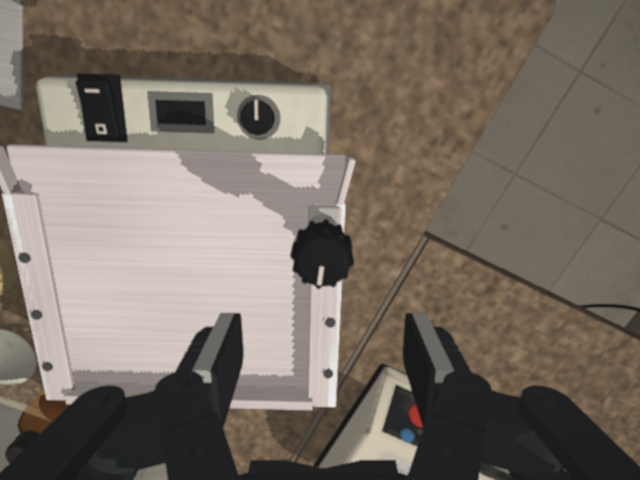

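Run:
```python
from h import *
im,K,_=cam("wrist"); P=np.load('w1.npy')
k=p2w(K,P,(322,254),.151); print("knob",k)
for z in(.07,.08):
    a=[p2w(K,P,u,z) for u in((24,257),(47,366),(330,322),(328,373),(40,193),(72,388),(325,255),(295,375),(70,400),(310,405))]
    for i in(0,2,4,8):
        d=(a[i+1]-a[i]) if i<8 else (a[8]-a[9]); print(z,np.degrees(np.arctan2(d[1],d[0])),np.round(a[i],4),np.round(a[i+1],4))
for u in((98,80),(98,92),(102,141)): print("rk",p2w(K,P,u,.058))
r=p2w(K,P,(98,84),.058); v=(k-r)[:2]; print(np.linalg.norm(v),np.degrees(np.arctan2(v[1],v[0])-np.arctan2(172,95)))
```

```text
knob [0.49994943 0.24545863 0.151     ]
0.07 24.284290546087536 [0.634  0.0452 0.07  ] [0.7274 0.0873 0.07  ]
0.07 24.367479117107123 [0.5791 0.2915 0.07  ] [0.6255 0.3125 0.07  ]
0.07 22.93146313540896 [0.5767 0.044  0.07  ] [0.7405 0.1133 0.07  ]
0.07 -65.41620215844182 [0.7541 0.1151 0.07  ] [0.6636 0.313  0.07  ]
0.08 24.284290546087558 [0.6273 0.0504 0.08  ] [0.7177 0.0912 0.08  ]
0.08 24.367479117107163 [0.5741 0.2888 0.08  ] [0.6191 0.3092 0.08  ]
0.08 22.931463135408947 [0.5718 0.0492 0.08  ] [0.7304 0.1163 0.08  ]
0.08 -65.41620215844179 [0.7436 0.118  0.08  ] [0.6559 0.3097 0.08  ]
rk [0.48130971 0.05515574 0.058     ]
rk [0.48930511 0.05749423 0.058     ]
rk [0.52210408 0.07020677 0.058     ]
0.19020116204509538 24.09055993207735
```

Run:
```python
from h import *
plan([.5,.2455,.136],2.024)
```

```text
pos [0.4949 0.2426 0.2601] q6 -1.73 d_tool cm [-0.59  0.04 12.41] turn [ 0. -0.  0.] or [ 1.000e-03  0.000e+00 -3.141e+00]
```

{"fn": "step_arm", "kwargs": {
  "increments": [
    [-0.6,0,4,0,0,0],
    [0,0,4,0,0,0],
    [0,0,3,0,0,0],
    [0,0,1.5,0,0,0],
    [0,0,0,0,0,0]
  ]
}}

```text
t: 2.55
ee_pos: [0.4998, 0.2451, 0.1344]
ee_rot: [-0.001, -0.226, 0.974, -0.0]
contact_force: [-0.4, 0.7, -0.1]
finger_gap: 0.701
grasp_force: 0.0
```

{"fn": "step_arm", "kwargs": {
  "increments": [
    [0,0,0,0,0,0],
    [0,0,0,0,0,0],
    [0,0,0,0,0,0],
    [0,0,0,0,0,0]
  ],
  "jaw": 3
}}

```text
t: 3.05
ee_pos: [0.5018, 0.2455, 0.1373]
ee_rot: [0.002, -0.226, 0.974, -0.0]
contact_force: [0.4, -1.6, 7.1]
finger_gap: 0.395
grasp_force: 60.1
```

{"fn": "step_arm", "kwargs": {
  "increments": [
    [0,0,-0.05,0,0,0.18],
    [0,0,-0.05,0,0,0.18],
    [0,0,-0.05,0,0,0.18],
    [0,0,-0.05,0,0,0.18],
    [0,0,-0.05,0,0,0.18]
  ]
}}

```text
t: 3.68
ee_pos: [0.5018, 0.2471, 0.1397]
ee_rot: [0.002, 0.223, 0.975, 0.002]
contact_force: [1.2, 4.1, 3.8]
finger_gap: 0.39
grasp_force: 59.9
```

{"fn": "step_arm", "kwargs": {
  "increments": [
    [0,0,-0.05,0,0,0.18],
    [0,0,-0.05,0,0,0.18],
    [0,0,-0.05,0,0,0.18],
    [0,0,-0.05,0,0,0.18],
    [0,0,-0.05,0,0,0.18]
  ]
}}

```text
t: 4.3
ee_pos: [0.5031, 0.2482, 0.1422]
ee_rot: [0.001, 0.625, 0.781, 0.005]
contact_force: [5.2, 7.6, -0.8]
finger_gap: 0.397
grasp_force: 59.6
```

{"fn": "step_arm", "kwargs": {
  "increments": [
    [0,0,-0.05,0,0,0.18],
    [0,0,-0.05,0,0,0.18],
    [0,0,-0.05,0,0,0.18],
    [0,0,-0.05,0,0,0.18],
    [0,0,-0.05,0,0,0.18]
  ]
}}

```text
t: 4.92
ee_pos: [0.5048, 0.2479, 0.1446]
ee_rot: [-0.0, 0.902, 0.431, 0.007]
contact_force: [10.0, 6.2, -4.0]
finger_gap: 0.395
grasp_force: 60.0
```

{"fn": "step_arm", "kwargs": {
  "increments": [
    [0,0,-0.05,0,0,0.18],
    [0,0,-0.05,0,0,0.18],
    [0,0,0,0,0,0]
  ]
}}

```text
t: 5.3
ee_pos: [0.5053, 0.2473, 0.1456]
ee_rot: [-0.001, 0.964, 0.265, 0.007]
contact_force: [11.4, 4.5, -5.5]
finger_gap: 0.395
grasp_force: 60.3
```

{"fn": "step_arm", "kwargs": {
  "increments": [
    [0,0,0,0,0,0],
    [0,0,0,0,0,0],
    [0,0,0,0,0,0],
    [0,0,-4,0,0,0],
    [0,0,-5,0,0,0]
  ],
  "jaw": 6
}}

```text
t: 5.92
ee_pos: [0.4989, 0.2448, 0.233]
ee_rot: [0.0, 0.964, 0.266, -0.002]
contact_force: [0.5, 0.1, 0.6]
finger_gap: 0.703
grasp_force: 0.0
```

{"fn": "step_arm", "kwargs": {
  "increments": [
    [0,0,-4,0,0,0],
    [0,0,0,0,0,-0.15],
    [0,0,0,0,0,-0.15],
    [0,0,0,0,0,-0.15],
    [0,0,0,0,0,0]
  ]
}}

```text
t: 6.55
ee_pos: [0.5001, 0.2452, 0.2737]
ee_rot: [-0.0, 0.881, 0.473, -0.0]
contact_force: [1.1, -0.7, 0.3]
finger_gap: 0.702
grasp_force: 0.0
```

Run:
```python
from h import *
im,K,P=cam("wrist"); cv2.imwrite('pics/w2.png',im); np.save('w2.npy',P)
```

```text
(no output)
```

View pics/w2.png

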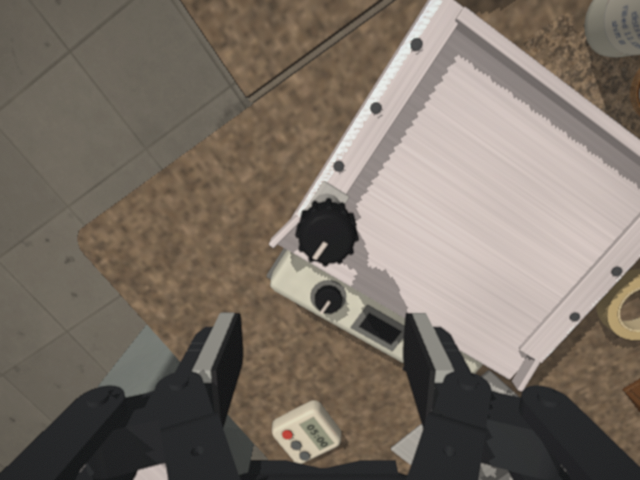

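Run:
```python
from h import *
K=np.array([[420.55,0,322.68],[0,420.55,242.2],[0,0,1]])
for n,c,m,z in(('w1',(322,254),(320,276),.151),('w2',(327,232),(319,252),.159)):
    P=np.load(n+'.npy'); a,b=p2w(K,P,c,z),p2w(K,P,m,z); d=b-a; print(a,np.arctan2(d[1],d[0]))
plan([.45,-.335,.27],.192); print(yaw())
```

```text
[0.49995294 0.24545753 0.151     ] 0.3688562172208872
[0.50783793 0.25174443 0.159     ] -2.5173916346140306
pos [0.5001 0.2452 0.2736] q6 0.89 d_tool cm [-51.12  27.89   0.37] turn [-0.001  0.    -0.778] or [0.000e+00 1.000e-03 2.364e+00]
-0.5856037994400113
```

{"fn": "step_arm", "kwargs": {
  "increments": [
    [0,0,0,0,0,-0.156],
    [0,0,0,0,0,-0.156],
    [0,0,0,0,0,-0.156],
    [0,0,0,0,0,-0.156],
    [0,0,0,0,0,-0.156]
  ],
  "jaw": 8.5
}}

```text
t: 7.22
ee_pos: [0.5002, 0.2453, 0.2736]
ee_rot: [-0.0, 0.633, 0.774, -0.0]
contact_force: [0.1, -0.0, -0.3]
finger_gap: 0.998
grasp_force: 0.0
```

{"fn": "step_arm", "kwargs": {
  "increments": [
    [-5.7,-1.1,-0.5,0,0,0],
    [-5.7,-1.1,-0.5,0,0,0],
    [-5.7,-1.1,-0.5,0,0,0],
    [-5.7,-1.1,-0.5,0,0,0],
    [-5.7,-1.1,-0.5,0,0,0]
  ]
}}

```text
t: 7.85
ee_pos: [0.502, -0.0467, 0.2991]
ee_rot: [0.0, 0.635, 0.772, 0.0]
contact_force: [-0.0, 0.0, -0.9]
finger_gap: 0.993
grasp_force: 0.0
```

{"fn": "step_arm", "kwargs": {
  "increments": [
    [-5.7,-1.1,-0.5,0,0,0],
    [-5.7,-1.1,-0.5,0,0,0],
    [0,0,0,0,0,0],
    [0,0,0,0,0,0]
  ]
}}

```text
t: 8.35
ee_pos: [0.5027, -0.1608, 0.3085]
ee_rot: [-0.001, 0.635, 0.773, 0.0]
contact_force: [0.1, 0.1, -0.4]
finger_gap: 0.993
grasp_force: 0.0
```

Run:
```python
from h import *
im,K,P=cam("wrist"); cv2.imwrite('pics/w3.png',im); np.save('w3.npy',P)
plan([.42,-.28,.27],.192); print(yaw())
```

```text
pos [ 0.5028 -0.1601  0.3085] q6 -0.67 d_tool cm [-10.15 -10.46   3.84] turn [-0.    -0.001  0.005] or [ 2.000e-03 -1.000e-03 -3.137e+00]
0.1967610964763745
```

View pics/w3.png

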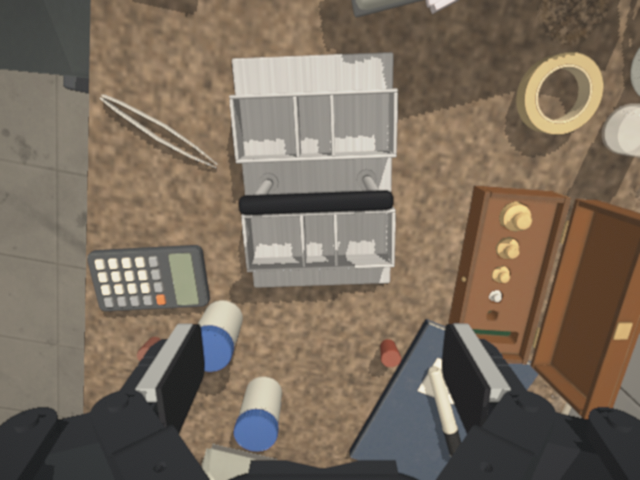

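Run:
```python
from h import *
K=np.array([[420.55,0,322.68],[0,420.55,242.2],[0,0,1]]);P=np.load('w3.npy')
c=np.array([p2w(K,P,u,.004) for u in((233,58),(392,53),(389,283),(254,287))]);print(c.round(4),c.mean(0))
print("sides",[np.linalg.norm(c[i]-c[i-1]).round(4) for i in range(4)],[np.degrees(np.arctan2(*(c[i]-c[i-1])[1::-1])).round(1) for i in range(4)])
a,b=p2w(K,P,(240,204),.106),p2w(K,P,(393,200.5),.106);print("bar",a,b,(a+b)/2,np.linalg.norm(a-b),np.degrees(np.arctan2(*(b-a)[1::-1])))
for u in((214,354),(257,434)):print("jar",p2w(K,P,u,.072))
w=[p2w(K,P,u,.038) for u in((232,95),(396,91),(393,268),(247,270))];print("walls",np.round(w,4),np.mean(w,0))
```

```text
[[ 0.3982 -0.0578  0.004 ]
 [ 0.5436 -0.0246  0.004 ]
 [ 0.5981 -0.2533  0.004 ]
 [ 0.4512 -0.2873  0.004 ]] [ 0.49775311 -0.1557684   0.004     ]
sides [np.float64(0.2356), np.float64(0.1492), np.float64(0.2351), np.float64(0.1508)] [np.float64(103.0), np.float64(12.8), np.float64(-76.6), np.float64(-167.0)]
bar [ 0.43855634 -0.16811586  0.106     ] [ 0.55759767 -0.14167723  0.106     ] [ 0.49807701 -0.15489655  0.106     ] 0.12194195187581369 12.521928094172962
jar [ 0.42830289 -0.3344583   0.072     ]
jar [ 0.48477456 -0.42465644  0.072     ]
walls [[ 0.4082 -0.0896  0.038 ]
 [ 0.5503 -0.0581  0.038 ]
 [ 0.5893 -0.2226  0.038 ]
 [ 0.4444 -0.2535  0.038 ]] [ 0.49804408 -0.1559631   0.038     ]
```

{"fn": "step_arm", "kwargs": {
  "increments": [
    [-5.2,-3.6,0,0,0,0],
    [-5.2,-3.6,2,0,0,0],
    [-5.2,-3.6,4,0,0,0],
    [0,0,5,0,0,0],
    [0,0,0,0,0,0]
  ]
}}

```text
t: 9.02
ee_pos: [0.4311, -0.3178, 0.2019]
ee_rot: [-0.006, 0.634, 0.773, 0.001]
contact_force: [0.6, -0.1, 0.1]
finger_gap: 0.998
grasp_force: 0.0
```

```bash
cat >> h.py <<'E'
def blue(im):
    h=cv2.cvtColor(im,cv2.COLOR_BGR2HSV); m=cv2.inRange(h,(100,110,50),(125,255,255))
    n,l,s,c=cv2.connectedComponentsWithStats(m); return [(s[i].tolist(),c[i].round(0).tolist()) for i in range(1,n) if s[i][4]>300]
E
python3 - <<'E'
from h import *
im,K,P=cam("wrist"); cv2.imwrite('pics/w4.png',im); np.save('w4.npy',P)
print(blue(im)); plan([.427,-.334,.058],.197)
for X in([.427,-.334,.072],[.485,-.4247,.072]): print(w2p(K,P,X))
for b,c in blue(im):print(p2w(K,P,c,.068))
E
```

```text
[([267, 222, 71, 70, 3829], [302.0, 256.0]), ([330, 356, 63, 61, 3070], [361.0, 387.0])]
pos [ 0.433  -0.3192  0.205 ] q6 -1.0 d_tool cm [-1.4  -0.85 14.7 ] turn [-0.002 -0.004  0.002] or [ 0.007 -0.004 -3.14 ]
[310.26750911 262.17942128]
[365.43896362 391.9030619 ]
[ 0.4210147  -0.33233641  0.068     ]
[ 0.48190706 -0.4241255   0.068     ]
```

{"fn": "step_arm", "kwargs": {
  "increments": [
    [-1.1,-1.2,4,0,0,0],
    [0,0,4,0,0,0],
    [0,0,4,0,0,0],
    [0,0,2.7,0,0,0],
    [0,0,0,0,0,0]
  ]
}}

```text
t: 9.7
ee_pos: [0.4248, -0.3335, 0.0599]
ee_rot: [-0.001, 0.633, 0.774, 0.0]
contact_force: [0.9, -0.2, 0.1]
finger_gap: 0.994
grasp_force: 0.0
```

{"fn": "step_arm", "kwargs": {
  "increments": [
    [0,0,0,0,0,0],
    [0,0,0,0,0,0],
    [0,0,0,0,0,0],
    [0,0,0,0,0,0]
  ],
  "jaw": 4
}}

```text
t: 10.2
ee_pos: [0.4253, -0.3362, 0.0623]
ee_rot: [0.002, 0.634, 0.773, -0.0]
contact_force: [-0.9, 1.6, 6.5]
finger_gap: 0.539
grasp_force: 60.3
```

{"fn": "step_arm", "kwargs": {
  "increments": [
    [0,0,-3,0,0,0],
    [0,0,-4,0,0,0],
    [0,0,-4,0,0,0],
    [0,0,0,0,0,0]
  ]
}}

```text
t: 10.7
ee_pos: [0.4263, -0.3373, 0.1748]
ee_rot: [0.005, 0.634, 0.773, -0.001]
contact_force: [0.5, 0.8, -1.6]
finger_gap: 0.543
grasp_force: 61.7
```

Run:
```python
from h import *
im,K,P=cam("wrist"); cv2.imwrite('pics/w5.png',im); np.save('w5.npy',P)
plan([.4665,-.2195,.17],.225)
```

```text
pos [ 0.425  -0.3359  0.1722] q6 -1.03 d_tool cm [10.6   6.35  0.19] turn [ 0.003  0.005 -0.028] or [ 0.007 -0.004  3.114]
```

View pics/w5.png

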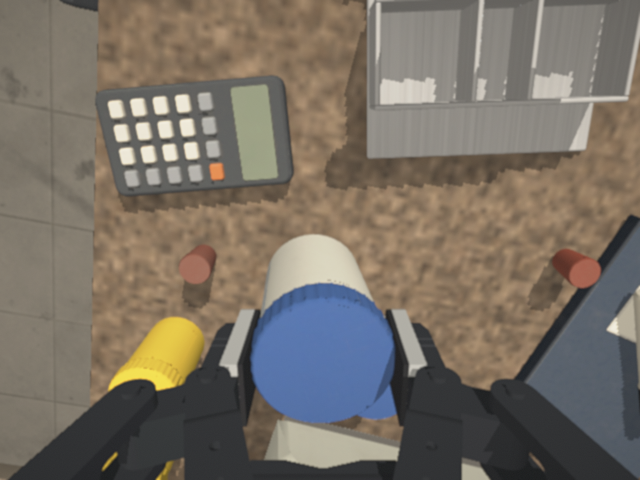

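Run:
```python
from h import *
K=np.array([[420.55,0,322.68],[0,420.55,242.2],[0,0,1]]);P=np.load('w5.npy')
s=bot.get_state();T=np.eye(4);T[:3,:3]=rot(s["ee_rot"]).as_matrix();T[:3,3]=s["ee_pos"]
print(w2p(K,P,(T@[0,0,-.0115,1])[:3]), w2p(K,P,(T@[0.01,0,-.0115,1])[:3]))
print(p2w(K,P,(368,158),.004),p2w(K,P,(590,150),.004))
```

```text
[315.10242265 366.98659433] [314.9275721  340.15940783]
[ 0.45115587 -0.28760861  0.004     ] [ 0.60098663 -0.25220143  0.004     ]
```

{"fn": "step_arm", "kwargs": {
  "increments": [
    [3.5,2.1,0,0,0,-0.028],
    [3.5,2.1,0,0,0,0],
    [3.5,2.1,0,0,0,0],
    [0,0,0,0,0,0],
    [0,0,0,0,0,0]
  ]
}}

```text
t: 11.38
ee_pos: [0.4623, -0.2185, 0.1685]
ee_rot: [-0.001, 0.623, 0.782, -0.0]
contact_force: [0.4, 0.0, -1.2]
finger_gap: 0.537
grasp_force: 61.7
```

Run:
```python
from h import *
plan([.4668,-.221,.068],.225)
```

```text
pos [ 0.4623 -0.2185  0.1685] q6 -0.84 d_tool cm [-0.36  0.4  10.05] turn [-0.002 -0.001  0.   ] or [ 2.000e-03 -3.000e-03 -3.141e+00]
```

{"fn": "step_arm", "kwargs": {
  "increments": [
    [-0.3,0.4,3,0,0,0],
    [0,0,2.5,0,0,0],
    [0,0,1.5,0,0,0],
    [0,0,1.5,0,0,0],
    [0,0,0,0,0,0]
  ]
}}

```text
t: 12.0
ee_pos: [0.4666, -0.2205, 0.0833]
ee_rot: [-0.001, 0.623, 0.782, -0.0]
contact_force: [0.4, 0.1, -0.1]
finger_gap: 0.542
grasp_force: 61.7
```

{"fn": "step_arm", "kwargs": {
  "increments": [
    [0,0,0.8,0,0,0],
    [0,0,0.6,0,0,0],
    [0,0,0,0,0,0]
  ]
}}

```text
t: 12.38
ee_pos: [0.4673, -0.2205, 0.0702]
ee_rot: [-0.0, 0.623, 0.782, -0.0]
contact_force: [-0.7, 0.1, -0.9]
finger_gap: 0.541
grasp_force: 61.7
```

{"fn": "step_arm", "kwargs": {
  "increments": [
    [0,0,0.3,0,0,0],
    [0,0,0,0,0,0]
  ]
}}

```text
t: 12.62
ee_pos: [0.4675, -0.2206, 0.0675]
ee_rot: [-0.0, 0.623, 0.782, 0.0]
contact_force: [-0.3, 0.1, -0.6]
finger_gap: 0.538
grasp_force: 61.7
```

{"fn": "step_arm", "kwargs": {
  "increments": [
    [0,0,0,0,0,0],
    [0,0,0,0,0,0],
    [0,0,-4,0,0,0],
    [0,0,-5,0,0,0],
    [0,0,-5,0,0,0]
  ],
  "jaw": 6.5
}}

```text
t: 13.25
ee_pos: [0.4673, -0.2206, 0.209]
ee_rot: [-0.0, 0.623, 0.782, 0.0]
contact_force: [0.3, -0.8, -0.5]
finger_gap: 0.763
grasp_force: 0.0
```

Run:
```python
from h import *
im,K,P=cam("wrist"); print(blue(im))
print(w2p(K,P,[.4665,-.2195,.076]))
plan([.481,-.4245,.2],.225)
```

```text
[([280, 194, 71, 70, 3866], [315.0, 229.0]), ([257, 441, 55, 24, 834], [285.0, 452.0])]
[319.25852985 234.91601134]
pos [ 0.4713 -0.2232  0.2172] q6 -0.83 d_tool cm [-19.82  -3.57   1.89] turn [0.009 0.01  0.   ] or [-0.016  0.015 -3.141]
```

{"fn": "step_arm", "kwargs": {
  "increments": [
    [-5,-0.9,0.3,0,0,0],
    [-5,-0.9,0.3,0,0,0],
    [-5,-0.9,0.3,0,0,0],
    [-4.8,-0.9,0.3,0,0,0],
    [0,0,0,0,0,0]
  ],
  "jaw": 8.5
}}

```text
t: 13.92
ee_pos: [0.4759, -0.4252, 0.1948]
ee_rot: [0.0, 0.625, 0.781, -0.0]
contact_force: [0.2, 0.6, -0.5]
finger_gap: 0.998
grasp_force: 0.0
```

Run:
```python
from h import *
im,K,P=cam("wrist"); print(blue(im))
for b,c in blue(im):print(p2w(K,P,c,.068))
plan([.482,-.4245,.06],.225)
```

```text
[([294, 206, 73, 72, 4160], [330.0, 242.0])]
[ 0.48228407 -0.42538891  0.068     ]
pos [ 0.4761 -0.4231  0.1948] q6 -1.09 d_tool cm [-0.28  0.55 13.48] turn [-0.    -0.001 -0.002] or [-1.000e-03  0.000e+00  3.139e+00]
```

{"fn": "step_arm", "kwargs": {
  "increments": [
    [-0.5,0.7,4,0,0,0],
    [0,0,4,0,0,0],
    [0,0,3.5,0,0,0],
    [0,0,2,0,0,0],
    [0,0,0,0,0,0]
  ]
}}

```text
t: 14.6
ee_pos: [0.4838, -0.4233, 0.059]
ee_rot: [-0.002, 0.623, 0.782, 0.0]
contact_force: [-0.1, 0.0, 0.1]
finger_gap: 0.998
grasp_force: 0.0
```

{"fn": "step_arm", "kwargs": {
  "increments": [
    [0,0,0,0,0,0],
    [0,0,0,0,0,0],
    [0,0,0,0,0,0],
    [0,0,0,0,0,0]
  ],
  "jaw": 4
}}

```text
t: 15.1
ee_pos: [0.4855, -0.4264, 0.063]
ee_rot: [0.002, 0.623, 0.782, -0.0]
contact_force: [-1.1, 0.3, 7.3]
finger_gap: 0.541
grasp_force: 60.8
```

{"fn": "step_arm", "kwargs": {
  "increments": [
    [0,0,-3,0,0,0],
    [0,0,-5,0,0,0],
    [0,0,-5,0,0,0],
    [0,0,-5,0,0,0],
    [0,0,0,0,0,0]
  ]
}}

```text
t: 15.72
ee_pos: [0.4869, -0.4276, 0.2476]
ee_rot: [0.006, 0.623, 0.782, -0.001]
contact_force: [0.0, -0.2, -1.5]
finger_gap: 0.541
grasp_force: 61.6
```

Run:
```python
from h import *
plan([.5295,-.094,.24],.225)
```

```text
pos [ 0.4869 -0.4276  0.2476] q6 -1.08 d_tool cm [31.58 11.6   0.47] turn [ 0.006  0.011 -0.   ] or [ 0.018 -0.01   3.141]
```

{"fn": "step_arm", "kwargs": {
  "increments": [
    [5.25,1.95,0,0,0,0],
    [5.25,1.95,0,0,0,0],
    [5.25,1.95,0,0,0,0],
    [5.25,1.95,0,0,0,0],
    [5.25,1.95,0,0,0,0]
  ]
}}

```text
t: 16.35
ee_pos: [0.5201, -0.1453, 0.239]
ee_rot: [-0.001, 0.623, 0.782, -0.0]
contact_force: [0.6, -0.2, -0.5]
finger_gap: 0.544
grasp_force: 61.6
```

{"fn": "step_arm", "kwargs": {
  "increments": [
    [5.25,1.95,0,0,0,0],
    [0,0,0,0,0,0],
    [0,0,0,0,0,0]
  ]
}}

```text
t: 16.73
ee_pos: [0.5277, -0.0919, 0.2395]
ee_rot: [-0.001, 0.623, 0.782, -0.001]
contact_force: [-0.3, -0.1, -0.5]
finger_gap: 0.542
grasp_force: 61.6
```

Run:
```python
from h import *
im,K,P=cam("wrist"); cv2.imwrite('pics/w6.png',im); np.save('w6.npy',P)
plan([.5297,-.0935,.07],.225)
c,s=np.cos(.227),np.sin(.227)
for x,y,z in((76,118,4),(-76,118,4),(76,85,38),(-75,85,38)):print((x,y),w2p(K,P,[.498+(x*c-y*s)/1e3,-.1557+(x*s+y*c)/1e3,z/1e3]))
s=bot.get_state();T=np.eye(4);T[:3,:3]=rot(s["ee_rot"]).as_matrix();T[:3,3]=s["ee_pos"]
print(w2p(K,P,(T@[0,0,-.0105,1])[:3]),blue(im))
```

```text
pos [ 0.5279 -0.0926  0.2397] q6 -0.56 d_tool cm [-0.13  0.18 16.97] turn [-0.001 -0.    -0.001] or [-0.000e+00  2.000e-03  3.141e+00]
(76, 118) [360.46665075 126.90594877]
(-76, 118) [177.03293686 127.10683336]
(76, 85) [362.98409746 173.52221245]
(-75, 85) [168.68862286 173.71198609]
[318.00673881 376.55221423] [([251, 289, 143, 137, 15336], [322.0, 358.0]), ([179, 325, 41, 47, 1121], [196.0, 346.0])]
```

View pics/w6.png

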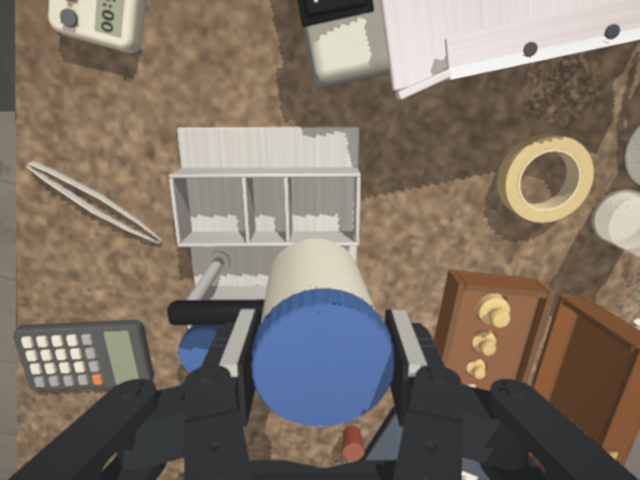

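{"fn": "step_arm", "kwargs": {
  "increments": [
    [-0.1,0.2,4,0,0,0],
    [0,0,4,0,0,0],
    [0,0,3.5,0,0,0],
    [0,0,2.5,0,0,0],
    [0,0,0,0,0,0]
  ]
}}

```text
t: 17.4
ee_pos: [0.5283, -0.0934, 0.0979]
ee_rot: [-0.003, 0.624, 0.781, -0.001]
contact_force: [-1.0, 0.5, -0.2]
finger_gap: 0.538
grasp_force: 61.8
```

{"fn": "step_arm", "kwargs": {
  "increments": [
    [0,0,1.0,0,0,0],
    [0,0,1.0,0,0,0],
    [0,0,0.9,0,0,0],
    [0,0,0,0,0,0]
  ]
}}

```text
t: 17.9
ee_pos: [0.5298, -0.0921, 0.0707]
ee_rot: [-0.001, 0.623, 0.782, -0.0]
contact_force: [-0.5, 0.1, -1.3]
finger_gap: 0.537
grasp_force: 61.9
```

{"fn": "step_arm", "kwargs": {
  "increments": [
    [0,0,0.25,0,0,0],
    [0,0,0,0,0,0]
  ]
}}

```text
t: 18.15
ee_pos: [0.5306, -0.0924, 0.0692]
ee_rot: [0.0, 0.623, 0.782, 0.0]
contact_force: [-0.1, -0.4, 0.3]
finger_gap: 0.539
grasp_force: 61.9
```

{"fn": "step_arm", "kwargs": {
  "increments": [
    [0,0,0,0,0,0],
    [0,0,0,0,0,0],
    [0,0,-4,0,0,0],
    [0,0,-6,0,0,0],
    [0,0,-6,0,0,0]
  ],
  "jaw": 6.5
}}

```text
t: 18.77
ee_pos: [0.5302, -0.0923, 0.2306]
ee_rot: [-0.0, 0.623, 0.782, -0.0]
contact_force: [0.6, -0.0, 0.3]
finger_gap: 0.762
grasp_force: 0.0
```

{"fn": "step_arm", "kwargs": {
  "increments": [
    [-3,-1.5,-2,0,0,0],
    [-3,-1.5,-2,0,0,0],
    [0,0,0,0,0,0.175],
    [0,0,0,0,0,0.175],
    [0,0,0,0,0,0.175]
  ],
  "jaw": 4
}}

```text
t: 19.4
ee_pos: [0.5146, -0.1578, 0.2694]
ee_rot: [0.0, 0.807, 0.591, 0.0]
contact_force: [-0.3, 0.4, -0.3]
finger_gap: 0.47
grasp_force: 0.0
```

{"fn": "step_arm", "kwargs": {
  "increments": [
    [0,0,0,0,0,0.175],
    [0,0,0,0,0,0.175],
    [0,0,0,0,0,0.175],
    [0,0,0,0,0,0.175],
    [0,0,0,0,0,0.175]
  ]
}}

```text
t: 20.02
ee_pos: [0.5146, -0.1576, 0.2693]
ee_rot: [0.0, 0.981, 0.194, 0.0]
contact_force: [-0.1, -0.1, -0.6]
finger_gap: 0.47
grasp_force: 0.0
```

{"fn": "step_arm", "kwargs": {
  "increments": [
    [0,0,0,0,0,0.17],
    [0,0,0,0,0,0],
    [0,0,0,0,0,0]
  ]
}}

```text
t: 20.4
ee_pos: [0.5146, -0.1576, 0.2691]
ee_rot: [0.0, 0.993, 0.114, 0.0]
contact_force: [1.0, 0.3, -1.1]
finger_gap: 0.47
grasp_force: 0.0
```

Run:
```python
from h import *
im,K,P=cam("wrist"); cv2.imwrite('pics/w7.png',im); np.save('w7.npy',P)
plan([.498,-.1555,.15],.226-np.pi/2); print(yaw())
print(w2p(K,P,[.498,-.1555,.112]))
```

```text
pos [ 0.5146 -0.1576  0.2691] q6 0.89 d_tool cm [-1.57 -0.58 11.91] turn [ 0.    -0.     0.002] or [ 0.    0.   -3.14]
-1.3431048261710075
[315.99536864 248.08813727]
```

View pics/w7.png

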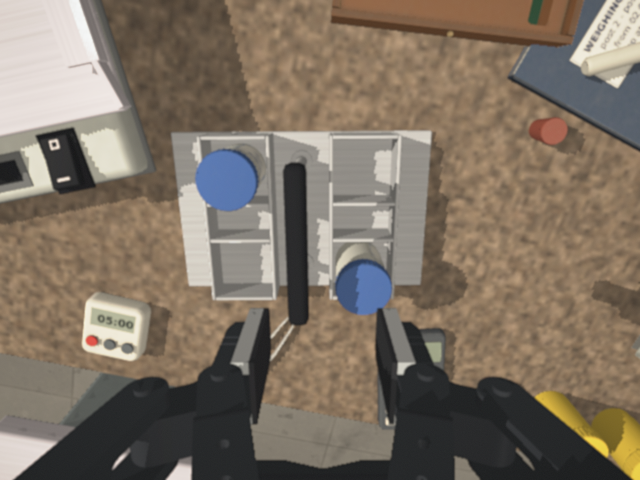

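Run:
```python
from h import *
K=np.array([[420.55,0,322.68],[0,420.55,242.2],[0,0,1]]);P=np.load('w7.npy')
c=np.array([p2w(K,P,u,.004) for u in((173,132),(431,131),(421,285),(189,286))]);print(c.round(4),c.mean(0))
print([np.linalg.norm(c[i]-c[i-1]).round(4) for i in range(4)],[np.degrees(np.arctan2(*(c[i]-c[i-1])[1::-1])).round(1) for i in range(4)])
a,b=p2w(K,P,(294.5,165),.108),p2w(K,P,(298,324),.108);print("bar",a,b,(a+b)/2,np.linalg.norm(a-b),np.degrees(np.arctan2(*(a-b)[1::-1])))
X=(a+b)/2; plan([X[0],X[1],.15],np.arctan2(*(a-b)[1::-1])-np.pi/2)
```

```text
[[ 0.5393 -0.0125  0.004 ]
 [ 0.5927 -0.2383  0.004 ]
 [ 0.4459 -0.2749  0.004 ]
 [ 0.3915 -0.0458  0.004 ]] [ 0.49234959 -0.14288443  0.004     ]
[np.float64(0.1516), np.float64(0.2321), np.float64(0.1513), np.float64(0.2354)] [np.float64(12.7), np.float64(-76.7), np.float64(-166.0), np.float64(103.4)]
bar [ 0.55143044 -0.12838914  0.108     ] [ 0.43312929 -0.1559822   0.108     ] [ 0.49227987 -0.14218567  0.108     ] 0.12147649561134477 13.129178665750883
pos [ 0.5146 -0.1576  0.2691] q6 0.89 d_tool cm [-1.83 -2.01 11.91] turn [ 0.    -0.    -0.001] or [-0.   -0.    3.14]
```

{"fn": "step_arm", "kwargs": {
  "increments": [
    [-1.8,-2.0,4,0,0,0],
    [0,0,4,0,0,0],
    [0,0,4,0,0,0],
    [0,0,2.2,0,0,0],
    [0,0,2.3,0,0,0]
  ]
}}

```text
t: 21.08
ee_pos: [0.4925, -0.1421, 0.1031]
ee_rot: [-0.0, 0.994, 0.113, -0.0]
contact_force: [0.4, -0.3, 0.1]
finger_gap: 0.468
grasp_force: 0.0
```

{"fn": "step_arm", "kwargs": {
  "increments": [
    [0,0,0,0,0,0],
    [0,0,0,0,0,0],
    [0,0,0,0,0,0],
    [0,0,0,0,0,0],
    [0,0,0,0,0,0]
  ],
  "jaw": 1
}}

```text
t: 21.7
ee_pos: [0.4924, -0.1421, 0.104]
ee_rot: [-0.0, 0.994, 0.113, -0.0]
contact_force: [0.0, -0.4, -6.7]
finger_gap: 0.176
grasp_force: 59.7
```

{"fn": "step_arm", "kwargs": {
  "increments": [
    [0,0,-1,0,0,0],
    [0,0,-2,0,0,0],
    [0,0,-2,0,0,0],
    [0,0,0,0,0,0],
    [0,0,0,0,0,0]
  ]
}}

```text
t: 22.32
ee_pos: [0.4921, -0.142, 0.1537]
ee_rot: [-0.0, 0.994, 0.113, -0.0]
contact_force: [-0.3, 0.7, -7.3]
finger_gap: 0.175
grasp_force: 59.7
```

Run:
```python
from h import *
K=np.array([[420.55,0,322.68],[0,420.55,242.2],[0,0,1]])
th=np.radians(24.35)
for n,L,Rr in(('w1',((330,322),(328,373)),((24,257),(36,314),(47,366))),('w2',((416,44),(376,107),(338,166)),((616,271),(574,317)))):
    P=np.load(n+'.npy'); l=np.array([p2w(K,P,u,.076)[:2] for u in L]);r=np.array([p2w(K,P,u,.076)[:2] for u in Rr])
    for a in(l,r): d=a[-1]-a[0]; print(n,np.degrees(np.arctan2(d[1],d[0]))%180)
    f=lambda a,t:(a@[-np.sin(t),np.cos(t)]).mean()
    for t in (th,): print("lateral",f(l,t),f(r,t),(f(l,t)+f(r,t))/2,f(l,t)-f(r,t))
for D in((.6208,.1773),(.625,.180)):print(np.array(D)@[-np.sin(th),np.cos(th)],np.array(D)@[np.cos(th),np.sin(th)])
P=np.load('w1.npy')
for u in((8,147),(353,160)): print(p2w(K,P,u,.07)[:2]@[np.cos(th),np.sin(th)],p2w(K,P,u,.07)[:2]@[-np.sin(th),np.cos(th)])
```

```text
w1 24.367301961950346
w1 24.284013401219575
lateral 0.026563060318686015 -0.2158234234021484 -0.0946301815417312 0.24238648372083443
w2 24.251974814590028
w2 24.636404772779997
lateral 0.026416296545308 -0.21572333959194692 -0.09465352152331946 0.24213963613725492
-0.0944337008820493 0.6386784841668925
-0.09370558269495854 0.6436181039807677
0.5096949839823401 -0.21484611839786893
0.5116807863265398 0.03908195174297409
```

{"fn": "step_arm", "kwargs": {
  "increments": [
    [0,0,-2.5,0,0,0],
    [0,0,-2.5,0,0,0],
    [0,0,0,0,0,-0.1],
    [0,0,0,0,0,-0.1],
    [0,0,0,0,0,0]
  ]
}}

```text
t: 22.95
ee_pos: [0.4917, -0.1417, 0.2026]
ee_rot: [-0.001, 0.978, 0.211, -0.001]
contact_force: [0.4, -0.1, -6.6]
finger_gap: 0.175
grasp_force: 59.7
```

Run:
```python
from h import *
plan([.4508,.1002,.20],.425-np.pi/2)
```

```text
pos [ 0.4917 -0.1417  0.2026] q6 0.7 d_tool cm [  6.24 -23.73   0.3 ] turn [-0.002  0.002 -0.   ] or [3.000e-03 3.000e-03 3.141e+00]
```

{"fn": "step_arm", "kwargs": {
  "increments": [
    [0.5,-3.9,0,0,0,0],
    [1,-4,0,0,0,0],
    [1,-4,0,0,0,0],
    [1,-4,0,0,0,0],
    [1.2,-4,0,0,0,0]
  ]
}}

```text
t: 23.58
ee_pos: [0.4522, 0.0597, 0.2033]
ee_rot: [-0.0, 0.978, 0.21, -0.001]
contact_force: [0.9, -0.2, -6.4]
finger_gap: 0.178
grasp_force: 59.8
```

{"fn": "step_arm", "kwargs": {
  "increments": [
    [1.2,-3.7,0,0,0,0],
    [0,0,0,0,0,0],
    [0,0,0,0,0,0],
    [0,0,0,0,0,0]
  ]
}}

```text
t: 24.08
ee_pos: [0.4489, 0.0964, 0.2038]
ee_rot: [0.0, 0.978, 0.21, -0.0]
contact_force: [0.7, -0.2, -6.9]
finger_gap: 0.175
grasp_force: 60.3
```

Run:
```python
from h import *
im,K,P=cam("wrist"); cv2.imwrite('pics/w8.png',im); np.save('w8.npy',P)
plan([.4508,.1002,.17],.425-np.pi/2)
```

```text
pos [0.449  0.0963 0.2039] q6 1.17 d_tool cm [ 0.33 -0.28  3.39] turn [ 0.     0.    -0.001] or [ 1.000e-03 -0.000e+00  3.141e+00]
```

View pics/w8.png

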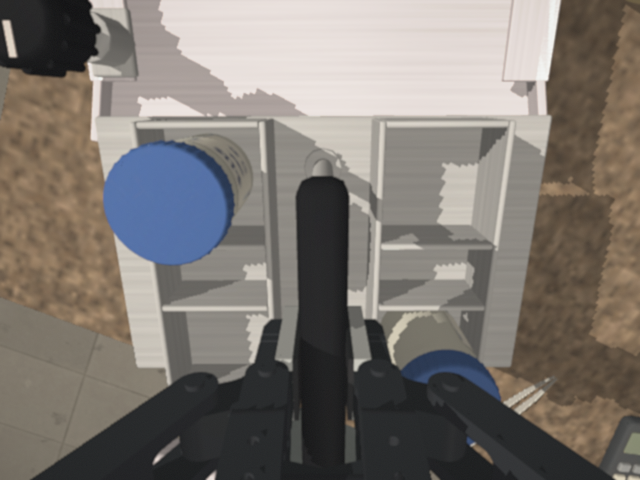

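Run:
```python
from h import *
K=np.array([[420.55,0,322.68],[0,420.55,242.2],[0,0,1]]);P=np.load('w8.npy')
th=np.radians(24.35);ex=np.array([np.cos(th),np.sin(th)]);ey=np.array([-ex[1],ex[0]]);D=.642*ex-.0946*ey
q=lambda u,z:(lambda X:(((X-D)@ex).round(4),((X-D)@ey).round(4)))(p2w(K,P,u,z)[:2])
for z in(.1,.104):print([q(u,z) for u in((97,117),(550,117),(514,367),(136,367))])
print("rails",[q(u,.062) for u in((101,100),(545,100))],[q(u,.078) for u in((90,80),(548,80))])
print("tcp",(bot.get_state()["ee_pos"][:2]-D)@ex,(bot.get_state()["ee_pos"][:2]-D)@ey)
```

```text
[(np.float64(-0.1175), np.float64(0.1158)), (np.float64(-0.1176), np.float64(-0.1206)), (np.float64(-0.2707), np.float64(-0.124)), (np.float64(-0.2705), np.float64(0.1173))]
[(np.float64(-0.1173), np.float64(0.1137)), (np.float64(-0.1175), np.float64(-0.1185)), (np.float64(-0.2679), np.float64(-0.1219)), (np.float64(-0.2677), np.float64(0.1152))]
rails [(np.float64(-0.109), np.float64(0.1313)), (np.float64(-0.1092), np.float64(-0.1356))] [(np.float64(-0.0985), np.float64(0.1276)), (np.float64(-0.0987), np.float64(-0.1275))]
tcp -0.19326920131837108 -0.0027463642307858187
```

{"fn": "step_arm", "kwargs": {
  "increments": [
    [0.2,-0.27,0,0,0,0],
    [0,0,1.5,0,0,0],
    [0,0,1.2,0,0,0],
    [0,0,0.6,0,0,0],
    [0,0,0,0,0,0]
  ]
}}

```text
t: 24.75
ee_pos: [0.4488, 0.1004, 0.17]
ee_rot: [-0.0, 0.977, 0.211, -0.001]
contact_force: [0.6, 0.0, -6.1]
finger_gap: 0.174
grasp_force: 60.3
```

{"fn": "step_arm", "kwargs": {
  "increments": [
    [0,0,0.3,0,0,0],
    [0,0,0.1,0,0,0],
    [0,0,0,0,0,0]
  ]
}}

```text
t: 25.12
ee_pos: [0.4497, 0.1005, 0.1672]
ee_rot: [0.0, 0.977, 0.211, 0.0]
contact_force: [-0.7, -0.2, -6.9]
finger_gap: 0.174
grasp_force: 60.3
```

{"fn": "step_arm", "kwargs": {
  "increments": [
    [0.5,0,0.08,0,0,0],
    [0.8,0,0,0,0,0],
    [0.8,0,0,0,0,0],
    [0.8,0,0,0,0,0],
    [0,0,0,0,0,0]
  ]
}}

```text
t: 25.75
ee_pos: [0.4768, 0.1127, 0.1664]
ee_rot: [0.0, 0.977, 0.211, 0.0]
contact_force: [0.1, -0.0, -6.6]
finger_gap: 0.18
grasp_force: 60.3
```

```bash
cat >> h.py <<'E'
th=np.radians(24.35);ex=np.array([np.cos(th),np.sin(th)]);ey=np.array([-ex[1],ex[0]]);D=.642*ex-.0946*ey
def dk():
    s=bot.get_state();p=s["ee_pos"][:2]-D; print("dock xy mm",(p@ex*1e3).round(1),(p@ey*1e3).round(1),"z",s["ee_pos"][2].round(4),"F dock",(s["contact_force"][:2]@ex).round(1),(s["contact_force"][:2]@ey).round(1),s["contact_force"][2].round(1),"M",s["moment"].round(2),"yaw",yaw()-th+np.pi/2,"gap",s["finger_gap"])
E
python3 -c "from h import *;dk()"
```

```text
dock xy mm -161.2 0.6 z 0.1664 F dock 0.1 -0.1 -6.6 M [ 0.01 -0.02  0.02] yaw 0.0011466990772364127 gap 0.17985015968056858
```

{"fn": "step_arm", "kwargs": {
  "increments": [
    [0.8,0,0.05,0,0,0],
    [1,0,0.05,0,0,0],
    [1,0,0,0,0,0],
    [1,0,0,0,0,0],
    [0,0,0,0,0,0]
  ]
}}

```text
t: 26.38
ee_pos: [0.5123, 0.1287, 0.1655]
ee_rot: [-0.0, 0.977, 0.211, 0.002]
contact_force: [1.8, -0.0, -4.1]
finger_gap: 0.174
grasp_force: 60.7
```

```bash
python3 -c "from h import *;dk()"
```

```text
dock xy mm -122.2 0.6 z 0.1655 F dock 1.6 -0.8 -4.1 M [ 0.14 -0.24 -0.03] yaw 0.0008281611575635672 gap 0.1736513497556251
```

{"fn": "step_arm", "kwargs": {
  "increments": [
    [1,0,0,0,0,0],
    [1.2,0,0,0,0,0],
    [1.2,0,0,0,0,0],
    [1.2,0,0,0,0,0],
    [1.2,0,0,0,0,0]
  ]
}}

```text
t: 27.0
ee_pos: [0.5639, 0.1523, 0.1655]
ee_rot: [0.0, 0.977, 0.211, -0.0]
contact_force: [-5.1, -2.2, 1.3]
finger_gap: 0.173
grasp_force: 61.4
```

{"fn": "step_arm", "kwargs": {
  "increments": [
    [1.2,0,0,0,0,0],
    [1.2,0,0,0,0,0],
    [1.2,0,0,0,0,0],
    [0.8,0,0,0,0,0],
    [0,0,0,0,0,0]
  ]
}}

```text
t: 27.62
ee_pos: [0.6051, 0.171, 0.1655]
ee_rot: [-0.0, 0.977, 0.211, 0.002]
contact_force: [1.2, 0.0, -1.6]
finger_gap: 0.174
grasp_force: 61.0
```

```bash
python3 -c "from h import *;dk()"
```

```text
dock xy mm -20.2 0.8 z 0.1655 F dock 1.1 -0.5 -1.6 M [-0.    0.06  0.05] yaw 0.0009400912918553495 gap 0.17410721517057096
```

{"fn": "step_arm", "kwargs": {
  "increments": [
    [0.6,0,0,0,0,0],
    [0.5,0,0,0,0,0],
    [0.4,0,0,0,0,0],
    [0.3,0,0,0,0,0],
    [0.1,0,0,0,0,0]
  ]
}}

```text
t: 28.25
ee_pos: [0.6202, 0.1778, 0.1655]
ee_rot: [0.0, 0.977, 0.211, -0.001]
contact_force: [-5.5, -2.4, 1.8]
finger_gap: 0.174
grasp_force: 61.6
```

{"fn": "step_arm", "kwargs": {
  "increments": [
    [0.15,0,0,0,0,0],
    [0.15,0,0,0,0,0],
    [0,0,0,0,0,0]
  ]
}}

```text
t: 28.62
ee_pos: [0.6231, 0.1791, 0.1655]
ee_rot: [0.0, 0.977, 0.211, -0.001]
contact_force: [-4.2, -1.4, 2.1]
finger_gap: 0.172
grasp_force: 61.5
```

```bash
python3 -c "from h import *;dk()"
```

```text
dock xy mm -0.5 0.9 z 0.1655 F dock -4.4 0.5 2.1 M [-0.3   0.77  0.05] yaw 0.0007211990686148972 gap 0.1723202521516998
```

{"fn": "step_arm", "kwargs": {
  "increments": [
    [0.15,0,0,0,0,0],
    [0.15,0,0,0,0,0],
    [0,0,0,0,0,0]
  ]
}}

```text
t: 29.0
ee_pos: [0.6248, 0.1799, 0.1657]
ee_rot: [0.0, 0.977, 0.211, -0.002]
contact_force: [-7.5, -3.6, 5.1]
finger_gap: 0.176
grasp_force: 61.8
```

{"fn": "step_arm", "kwargs": {
  "increments": [
    [0.2,0,0,0,0,0],
    [0.1,0,0,0,0,0],
    [0,0,0,0,0,0]
  ]
}}

```text
t: 29.38
ee_pos: [0.626, 0.1808, 0.1663]
ee_rot: [0.0, 0.977, 0.211, -0.004]
contact_force: [-12.7, -4.4, 9.8]
finger_gap: 0.18
grasp_force: 62.6
```

```bash
python3 -c "from h import *;dk()"
```

```text
dock xy mm 2.8 1.2 z 0.1663 F dock -13.5 1.2 9.8 M [-0.84  2.24 -0.21] yaw 0.00036331961481983477 gap 0.17969544862775186
```

{"fn": "step_arm", "kwargs": {
  "increments": [
    [0.2,0,0,0,0,0],
    [0,0,0,0,0,0]
  ]
}}

```text
t: 29.62
ee_pos: [0.6267, 0.1811, 0.1668]
ee_rot: [0.001, 0.977, 0.211, -0.006]
contact_force: [-17.8, -5.8, 14.1]
finger_gap: 0.178
grasp_force: 63.1
```

```bash
python3 -c "from h import *;dk()"
```

```text
dock xy mm 3.6 1.2 z 0.1668 F dock -18.6 2.0 14.1 M [-1.13  3.   -0.26] yaw 0.0003252141212448656 gap 0.17777524860173097
```

{"fn": "step_arm", "kwargs": {
  "increments": [
    [0,0,0,0,0,0],
    [0,0,0,0,0,0],
    [0,0,-2,0,0,0],
    [0,0,-5,0,0,0],
    [-2,0,-5,0,0,0]
  ],
  "jaw": 4
}}

```text
t: 30.25
ee_pos: [0.6136, 0.1747, 0.2877]
ee_rot: [-0.0, 0.977, 0.211, 0.001]
contact_force: [0.3, -0.2, 1.0]
finger_gap: 0.471
grasp_force: 0.0
```

{"fn": "step_arm", "kwargs": {
  "increments": [
    [-4,0,-1,0,0,0],
    [-4,0,0,0,0,0],
    [-3,0,0,0,0,0],
    [0,0,0,0,0,0],
    [0,0,0,0,0,0]
  ]
}}

```text
t: 30.88
ee_pos: [0.5136, 0.1292, 0.2966]
ee_rot: [0.0, 0.977, 0.211, 0.002]
contact_force: [0.6, -0.4, -0.5]
finger_gap: 0.474
grasp_force: 0.0
```

Run:
```python
from h import *
im,K,P=cam("wrist"); cv2.imwrite('pics/w9.png',im); np.save('w9.npy',P); dk()
```

```text
dock xy mm -120.7 0.6 z 0.2962 F dock 0.1 -0.4 -0.0 M [-0.02 -0.04 -0.  ] yaw 0.0008832866083525737 gap 0.4652117005218674
```

View pics/w9.png

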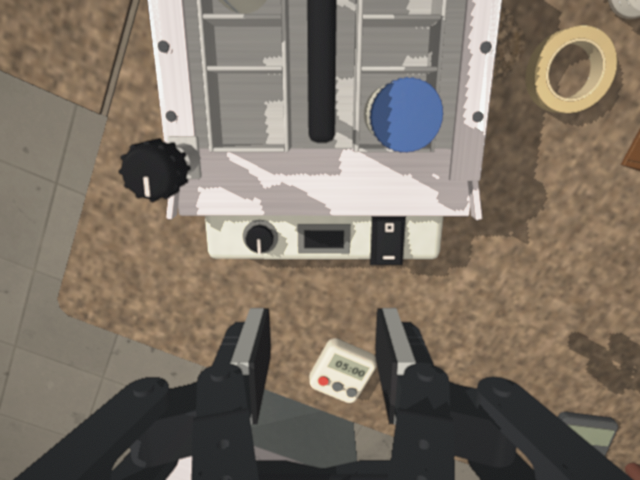

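Run:
```python
from h import *
K=np.array([[420.55,0,322.68],[0,420.55,242.2],[0,0,1]]);P=np.load('w9.npy')
q=lambda u,z:(((p2w(K,P,u,z)[:2]-D)@ex).round(4),((p2w(K,P,u,z)[:2]-D)@ey).round(4))
print("tray rear",q((300,150),.066),"wall",q((300,150),.098),"plat front",q((300,215),.062),"knob",q((153,169),.159),"rk",q((387,264),.058),q((388,217),.058),"bar",q((321,141),.162))
plan([.505,.248,.27],0);
```

```text
tray rear (np.float64(-0.0752), np.float64(0.02)) wall (np.float64(-0.0717), np.float64(0.0183)) plat front (np.float64(-0.132), np.float64(0.0211)) knob (np.float64(-0.0769), np.float64(0.1069)) rk (np.float64(-0.1799), np.float64(-0.0587)) (np.float64(-0.1348), np.float64(-0.0574)) bar (np.float64(-0.0595), np.float64(0.0022))
pos [0.5137 0.1292 0.2962] q6 1.23 d_tool cm [  4.11 -11.17   2.62] turn [ 0.002 -0.002 -1.145] or [-0.002 -0.002  1.997]
```

{"fn": "step_arm", "kwargs": {
  "increments": [
    [1.3,-3.7,0.5,0,0,0],
    [1.3,-3.7,0.5,0,0,0],
    [1.3,-3.7,0.5,0,0,0],
    [0,0,0,0,0,0.15],
    [0,0,0,0,0,0.15]
  ],
  "jaw": 6
}}

```text
t: 31.55
ee_pos: [0.5028, 0.2476, 0.2799]
ee_rot: [-0.0, 0.998, 0.061, -0.0]
contact_force: [1.3, -0.8, 1.2]
finger_gap: 0.702
grasp_force: 0.0
```

{"fn": "step_arm", "kwargs": {
  "increments": [
    [0,0,0,0,0,0],
    [0,0,0,0,0,0]
  ]
}}

```text
t: 31.8
ee_pos: [0.5026, 0.2464, 0.2801]
ee_rot: [-0.0, 0.998, 0.064, 0.0]
contact_force: [0.3, -0.1, -0.4]
finger_gap: 0.704
grasp_force: 0.0
```

Run:
```python
from h import *
plan([.503,.2468,.142],yaw())
```

```text
pos [0.5026 0.2464 0.2801] q6 1.74 d_tool cm [ 0.05 -0.04 13.81] turn [-0. -0. -0.] or [-0.     0.     3.142]
```

{"fn": "step_arm", "kwargs": {
  "increments": [
    [0,0,4,0,0,0],
    [0,0,4,0,0,0],
    [0,0,3.5,0,0,0],
    [0,0,2.2,0,0,0],
    [0,0,0,0,0,0]
  ]
}}

```text
t: 32.42
ee_pos: [0.5006, 0.2455, 0.141]
ee_rot: [0.001, 0.998, 0.063, -0.002]
contact_force: [0.5, -0.2, -0.1]
finger_gap: 0.701
grasp_force: 0.0
```

{"fn": "step_arm", "kwargs": {
  "increments": [
    [0,0,0,0,0,0],
    [0,0,0,0,0,0],
    [0,0,0,0,0,0],
    [0,0,0,0,0,0]
  ],
  "jaw": 3
}}

```text
t: 32.92
ee_pos: [0.5034, 0.2463, 0.1451]
ee_rot: [-0.0, 0.998, 0.063, 0.002]
contact_force: [-0.7, -1.0, 6.7]
finger_gap: 0.398
grasp_force: 60.3
```

{"fn": "step_arm", "kwargs": {
  "increments": [
    [0,0,0.05,0,0,-0.18],
    [0,0,0.05,0,0,-0.18],
    [0,0,0.05,0,0,-0.18],
    [0,0,0.05,0,0,-0.18],
    [0,0,0.05,0,0,-0.18]
  ]
}}

```text
t: 33.55
ee_pos: [0.5035, 0.2461, 0.1428]
ee_rot: [0.001, 0.87, 0.493, 0.002]
contact_force: [-0.7, -2.0, 6.7]
finger_gap: 0.397
grasp_force: 60.5
```

{"fn": "step_arm", "kwargs": {
  "increments": [
    [0,0,0.05,0,0,-0.18],
    [0,0,0.05,0,0,-0.18],
    [0,0,0.05,0,0,-0.18],
    [0,0,0.05,0,0,-0.18],
    [0,0,0.05,0,0,-0.18]
  ]
}}

```text
t: 34.17
ee_pos: [0.5038, 0.246, 0.1404]
ee_rot: [0.002, 0.569, 0.822, 0.001]
contact_force: [1.2, -3.3, 7.5]
finger_gap: 0.397
grasp_force: 60.5
```

```bash
python3 -c "from h import *;dk();print(bot.get_state()['joint_pos'][5])"
```

```text
dock xy mm -81.5 111.0 z 0.1404 F dock -0.3 -3.5 7.5 M [-0.35  0.03 -0.04] yaw 1.5065358632573096 gap 0.3968942836237353
-0.05981258737233815
```

{"fn": "step_arm", "kwargs": {
  "increments": [
    [0,0,0.05,0,0,-0.18],
    [0,0,0.05,0,0,-0.18],
    [0,0,0.05,0,0,-0.18],
    [0,0,0.05,0,0,-0.18],
    [0,0,0.05,0,0,-0.18]
  ]
}}

```text
t: 34.8
ee_pos: [0.504, 0.2463, 0.1381]
ee_rot: [0.002, 0.154, 0.988, 0.001]
contact_force: [0.8, -2.4, 6.7]
finger_gap: 0.398
grasp_force: 60.5
```

{"fn": "step_arm", "kwargs": {
  "increments": [
    [0,0,0.05,0,0,-0.15],
    [0,0,0.03,0,0,-0.1],
    [0,0,0,0,0,0]
  ]
}}

```text
t: 35.17
ee_pos: [0.5041, 0.2464, 0.1374]
ee_rot: [0.002, 0.033, 0.999, 0.0]
contact_force: [0.0, -1.2, 8.3]
finger_gap: 0.401
grasp_force: 60.5
```

```bash
python3 -c "from h import *;dk();print(bot.get_state()['joint_pos'][5])"
```

```text
dock xy mm -81.2 111.2 z 0.1374 F dock -0.5 -1.1 8.3 M [-0.24  0.06  0.1 ] yaw 2.6515680468791514 gap 0.4013852550864025
-1.2047438963863852
```

{"fn": "step_arm", "kwargs": {
  "increments": [
    [0,0,0.03,0,0,-0.1],
    [0,0,0.02,0,0,-0.1],
    [0,0,0,0,0,0]
  ]
}}

```text
t: 35.55
ee_pos: [0.5041, 0.2464, 0.1369]
ee_rot: [0.003, -0.067, 0.998, 0.0]
contact_force: [0.8, -1.3, 6.9]
finger_gap: 0.4
grasp_force: 60.5
```

```bash
python3 -c "from h import *;dk();print(bot.get_state()['joint_pos'][5])"
```

```text
dock xy mm -81.1 111.3 z 0.1369 F dock 0.2 -1.6 6.9 M [-0.26  0.09  0.13] yaw 2.8515818433729194 gap 0.3999156787307194
-1.4047663361693612
```

{"fn": "step_arm", "kwargs": {
  "increments": [
    [0,0,0.03,0,0,-0.12],
    [0,0,0,0,0,-0.12],
    [0,0,0,0,0,-0.12],
    [0,0,0,0,0,0]
  ]
}}

```text
t: 36.05
ee_pos: [0.5053, 0.2473, 0.1367]
ee_rot: [0.004, -0.243, 0.97, 0.001]
contact_force: [4.1, 1.6, 5.7]
finger_gap: 0.398
grasp_force: 61.2
```

```bash
python3 -c "from h import *;dk();print(bot.get_state()['joint_pos'][5])"
```

```text
dock xy mm -79.7 111.5 z 0.1367 F dock 4.5 -0.2 5.7 M [ 0.26 -0.66 -0.87] yaw 3.2067935095162854 gap 0.39760198901425237
-1.7609791186303425
```

{"fn": "step_arm", "kwargs": {
  "increments": [
    [0,0,0,0,0,0],
    [0,0,0,0,0,0],
    [0,0,-4,0,0,0],
    [0,0,-5,0,0,0],
    [0,0,-4,0,0,0.066]
  ],
  "jaw": 5.5
}}

```text
t: 36.67
ee_pos: [0.5014, 0.2461, 0.265]
ee_rot: [-0.001, -0.212, 0.977, -0.0]
contact_force: [0.3, 0.1, -0.2]
finger_gap: 0.643
grasp_force: 0.0
```

{"fn": "step_arm", "kwargs": {
  "increments": [
    [0,0,0,0,0,0],
    [0,0,0,0,0,0]
  ]
}}

```text
t: 36.92
ee_pos: [0.5009, 0.2459, 0.2626]
ee_rot: [-0.002, -0.213, 0.977, -0.0]
contact_force: [0.1, 0.0, -0.6]
finger_gap: 0.64
grasp_force: 0.0
```

Run:
```python
from h import *
dk();im,K,P=cam("wrist"); cv2.imwrite('pics/w10.png',im); np.save('w10.npy',P)
plan([.4873,.0508,.16],.425-np.pi/2)
```

```text
dock xy mm -84.3 112.1 z 0.2626 F dock 0.1 -0.0 -0.6 M [ 0.02 -0.   -0.  ] yaw 3.1453700643417903 gap 0.63991121157586
pos [0.5006 0.2457 0.2618] q6 -1.7 d_tool cm [  9.26 -17.18  10.21] turn [ 0.    -0.005  0.004] or [ 7.000e-03  1.000e-03 -3.138e+00]
```

View pics/w10.png

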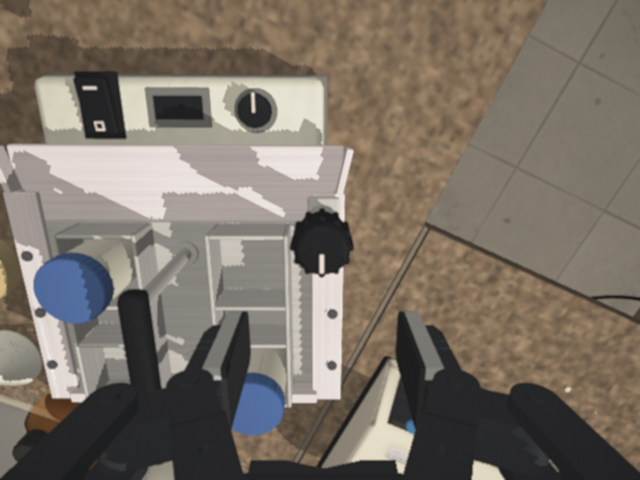

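{"fn": "step_arm", "kwargs": {
  "increments": [
    [2.4,-4.3,0,0,0,0],
    [2.4,-4.3,0,0,0,0],
    [2.3,-4.3,0,0,0,0],
    [2.2,-4.3,0,0,0,0],
    [0,0,0,0,0,0]
  ],
  "jaw": 0
}}

```text
t: 37.6
ee_pos: [0.4875, 0.0485, 0.2618]
ee_rot: [-0.002, -0.21, 0.978, 0.0]
contact_force: [-0.2, 0.4, -0.1]
finger_gap: 0.002
grasp_force: 0.0
```

{"fn": "step_arm", "kwargs": {
  "increments": [
    [0,0,4,0,0,0],
    [0,0,4,0,0,0],
    [0,0,3,0,0,0],
    [0,0,0,0,0,0]
  ]
}}

```text
t: 38.1
ee_pos: [0.4853, 0.0522, 0.1501]
ee_rot: [-0.005, -0.213, 0.977, 0.002]
contact_force: [0.8, 0.1, 1.0]
finger_gap: 0.001
grasp_force: 0.0
```

Run:
```python
from h import *
dk()
plan([.4873,.0508,.08],.425-np.pi/2)
```

```text
dock xy mm -178.4 -57.9 z 0.1501 F dock 0.8 -0.3 1.0 M [-0.   -0.04 -0.07] yaw 3.145894461327102 gap 0.0010856711614962047
pos [0.4853 0.0522 0.1501] q6 -2.07 d_tool cm [-0.19 -0.25  7.01] turn [ 0.005 -0.008  0.004] or [ 0.013  0.008 -3.137]
```

{"fn": "step_arm", "kwargs": {
  "increments": [
    [-0.1,0,3,0,0,0],
    [0,0,2.5,0,0,0],
    [0,0,1,0,0,0],
    [0,0,0,0,0,0]
  ]
}}

```text
t: 38.6
ee_pos: [0.4899, 0.0518, 0.0893]
ee_rot: [-0.0, -0.213, 0.977, 0.0]
contact_force: [0.2, 0.1, 0.0]
finger_gap: -0.001
grasp_force: 0.0
```

{"fn": "step_arm", "kwargs": {
  "increments": [
    [0,0,0.6,0,0,0],
    [0,0,0.4,0,0,0],
    [0,0,0.3,0,0,0],
    [0,0,0,0,0,0]
  ]
}}

```text
t: 39.1
ee_pos: [0.4896, 0.0514, 0.076]
ee_rot: [-0.0, -0.212, 0.977, 0.0]
contact_force: [-0.1, -0.1, 0.3]
finger_gap: 0.002
grasp_force: 0.0
```

```bash
python3 -c "from h import *;dk()"
```

```text
dock xy mm -174.7 -60.4 z 0.076 F dock -0.1 -0.0 0.3 M [-0.02  0.    0.02] yaw 3.1446725463627807 gap 0.0016492490345930643
```

Fingertips are just above the rocker; shift 3 mm towards the near end and press.

{"fn": "step_arm", "kwargs": {
  "increments": [
    [0.3,0,0,0,0,0],
    [0,0,0.3,0,0,0],
    [0,0,0.3,0,0,0],
    [0,0,0,0,0,0]
  ]
}}

```text
t: 39.6
ee_pos: [0.4861, 0.0497, 0.07]
ee_rot: [-0.001, -0.213, 0.977, -0.0]
contact_force: [-4.5, -1.4, 5.0]
finger_gap: 0.004
grasp_force: 2.5
```

{"fn": "step_arm", "kwargs": {
  "increments": [
    [0,0,0.15,0,0,0],
    [0,0,0.1,0,0,0],
    [0,0,0,0,0,0]
  ]
}}

```text
t: 39.98
ee_pos: [0.4862, 0.0497, 0.0693]
ee_rot: [-0.002, -0.213, 0.977, -0.0]
contact_force: [-9.8, -2.2, 19.0]
finger_gap: -0.001
grasp_force: 10.4
```

```bash
python3 -c "from h import *;dk()"
```

```text
dock xy mm -178.6 -60.6 z 0.0693 F dock -9.9 2.0 19.0 M [-0.45  1.57 -0.01] yaw 3.145479831268183 gap -0.0007449421215121177
```

Stopped at the bottom (19 N). Lift and check.

{"fn": "step_arm", "kwargs": {
  "increments": [
    [0,0,-3,0,0,0],
    [0,0,-5,0,0,0],
    [0,0,-5,0,0,0],
    [0,0,-5,0,0,0],
    [5,0,-5,0,0,0]
  ]
}}

```text
t: 40.6
ee_pos: [0.4486, 0.0321, 0.2941]
ee_rot: [0.002, -0.213, 0.977, -0.0]
contact_force: [0.5, -0.1, 2.2]
finger_gap: -0.002
grasp_force: 0.0
```

{"fn": "step_arm", "kwargs": {
  "increments": [
    [0,0,0,0,0,0],
    [0,0,0,0,0,0],
    [0,0,0,0,0,0]
  ]
}}

```text
t: 40.98
ee_pos: [0.4464, 0.0322, 0.2898]
ee_rot: [-0.002, -0.213, 0.977, 0.001]
contact_force: [-0.2, 0.9, 0.4]
finger_gap: -0.001
grasp_force: 0.0
```

Run:
```python
from h import *
a=cam("wrist")[0]; b=cam("scene")[0]; b=cv2.resize(b[180:300,160:400],(800,400),interpolation=cv2.INTER_CUBIC)
a=cv2.resize(a,(267,200)); o=np.zeros((600,800,3),np.uint8); o[:400]=b; o[400:,:267]=a
t=cv2.resize(cam("top")[0][150:340,170:450],(295,200)); o[400:,300:595]=t
cv2.imwrite('pics/f1.png',o)
```

```text
(no output)
```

View pics/f1.png

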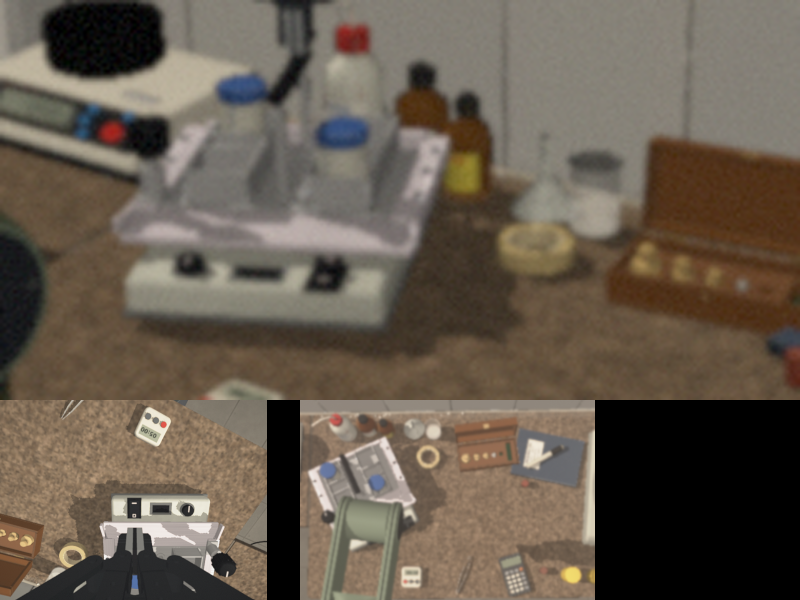

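```bash
python3 -c "
from cell import workorder;print(workorder.finish_job())"
```

```text
the job is handed in; nothing more can be done
None
```

The job is handed in: both jars found (blue lids) are upright in their own compartments, the tray is home against the stop, the screw is fully down, and the rocker was pressed to its stop (5–6 mm, 19 N), though the pictures are too coarse to confirm it is on; the beaker stands.

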